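Click-dial crate lock

ROBOT

A 6-joint arm with a two-finger parallel gripper is mounted at the origin on the work surface. World frame = base frame: x ahead of the robot, y to its left, z up, the work surface at z = 0. Lengths are in m, angles in degrees, forces in N, time in s.
With the tool pointing down it reaches from about 0.325 to 0.85 m from the base axis. Payload 4.4 kg.
Tool frame: the origin (TCP) lies at the very end of the fingers, on their centre line; the grasp point (between the pads) lies 19 mm behind it (arm.grip_point_offset is the distance from the TCP to the grasp point, in m); z points along the fingers, y is the line along which they close (so a half turn about z gives the same grasp; the last joint's range is limited). The gripper opens to 94 mm and grips with 3 to 60 N. Pads are 16 mm wide; open, the fingers measure 119 mm over their backs; the gripper's body (75 mm by 177 mm) begins 78 mm behind the grasp point.
Start: joints at [57.897, 11.837, 88.321, -0, 79.842, -8.623], TCP at [0.229, 0.527, 0.205] pointing down, gripper open.
Joint ranges: [-156.59, 156.59], [-49.26, 127.26], [12.9, 141.05], [-63.56, 243.56], [4.71, 150.69], [-161.64, 161.64]. Speed limits (degrees/s): [159.86, 159.86, 180, 180, 180, 180].

INTERFACE

Orientations are given as [roll, pitch, yaw] about the fixed x, y, z axes, in that order (R = Rz(yaw) Ry(pitch) Rx(roll)).
In Python, from plant import status, viewer, arm gives the robot as it stands.
- The arm moves only by the tool drive_tool, never from a script. Its argument "increments" is one flat list of numbers, 6 for each row, row after row: the shift along the tool's x, y, z in m, then the turn, a rotation vector about the tool's x, y, z in degrees. In form: [tx, ty, tz, wx, wy, wz, tx, ty, tz, wx, wy, wz, ...]. A call has 1 to 12 rows; each row shifts and turns the commanded pose from where the row before left it, along the tool's axes as they then stand; what a row does not reach is not made up. A row lasts 1/8 s, in which the tool goes at most 62.5 mm and 10.7 degrees, less where a joint would pass 70% of its speed; a pose out of reach is approached as far as the arm can. A call with a gripper value outside its range is refused whole. "gripper" is the finger opening in m, from 0 to 0.094, set as the call begins (left out, the last holds). The fingers move at their own pace and stop on an object; "grip_force" is the grip in N (left out, the last holds). Time passes only in rows, so rows that do not move let the fingers close. It gives the time, the measured TCP pose, the force, the opening and the grip force at its end, in the units of the state.
- status.state(): the state, without advancing time (a new reading comes with each control period).
- viewer.camera(name): name is "side" or "top"; returns a dict with "img" (480x640x3 uint8, red, green, blue), "range_z" (480x640 float32, m along the optical axis (not along the pixel's ray), 0 where there is no reading), "fovy" (degrees; the focal length in pixels is half the picture's height over the tangent of half this angle, whatever the lens; pixels are square), "cx", "cy" (the principal point, pixels), "R" (3x3) and "t" (3): a world point X has camera coordinates R X + t. Camera axes: x right, y down, z forward; pixel columns grow to the right and rows downward; lengths in m; the calibration is good to about 2 mm. A picture is of the moment at which its call begins.
- arm.close_job(): hands the job in; it is judged then, once.
The state is a dict: "time": time; "joints": joint angles; "qd": joint speeds; "tau": joint torques, N m; "ee_pos": TCP position; "orientation": TCP orientation; "force": force on the tool from outside, world axes, zero at the start; "wrist_torque": the same for the moment, N m; "opening": finger opening in m; "gripper_force": force on a finger pad.
Only numpy, scipy, OpenCV 4.12 (cv2) and the standard library are available. Lean on these libraries where they do the work, as an engineer would, in place of code of your own. Each camera call takes 0.05 s, during which the arm holds its last target. There are 200 camera calls.

TASK

The lid of the blue crate is locked by the round, unmarked click dial on its front deck, and comes free only with the dial set seven clicks clockwise (seen from above) from its anticlockwise stop. Set the dial there from wherever it has been left, then swing the lid at least half-way up and leave it standing open by itself. Leave the vase, the tape, the coaster rack and the bottle opener where they are.

Things in the scene. Friction and masses are not known exactly. Their poses are not given: they have to be found in the camera images.
- crate: Blue hard plastic crate, 300 (x) x 240 (y) x 100 mm high, fixed. Origin: centre of its underside; its x axis points from the dial end to the hinge end, z up. The top of the front 90 mm (-x end) is a fixed deck that carries the dial; the rest of the top is the hinged lid, level with the deck.
- dial_grip (a point): Point on the dial's vertical axis at a good height to grip it, 130 mm above the table; fixed to the crate, with the crate's axes: it does not turn with the dial. The dial is a round upright knob, 52 mm in diameter, 106 to 142 mm above the table, finely knurled, with no mark. It clicks every 22.5 degrees (16 to a full turn) and, let go between clicks, springs into the nearer one.
- dial_base (a point): Dial's axis at the top of the flat 80 mm round plate under it, 104 mm above the table. Dial: resists up to about 0.22 N m on leaving a click, then pulls into the next. Hard stops: anticlockwise (rests in click 0) and 12 clicks clockwise of that. Starts 1 to 5 clicks from click 0, unknown which. Only in click 7 does a hidden notch let the lid's hook pass; one click off, it holds.
- lid_handle (a point): Centre of the lid's bar handle: a round bar 12 mm thick and 110 mm long along the crate's y axis, on two end legs, its centre line 42 mm above the lid's top (142 mm above the table when shut), 105 mm from the dial's axis towards the hinge. Moves with the lid; has the lid's axes.
- lid_hinge (a point): Middle of the lid's hinge line, which runs along the crate's y axis at the far (+x) end, 100 mm above the table. With the lid shut the handle bar's centre is 130 mm towards the dial and 42 mm up from here.
- lid (a joint): Opening angle of the lid in rad: 0 shut, 1.4 fully open; the dial end of the lid rises. Stiff hinge: the lid (about 0.3 kg) stays at any angle; lifting takes about 5 N at the handle. While locked it gives only about 0.02 rad.
- vase: White ceramic vase, 170 mm tall, 96 mm at its widest, standing free. Origin: centre of its foot. Not to be disturbed.
- tape: Roll of brown packing tape lying flat, 104 mm in diameter, 48 mm high. Origin: centre of its underside. Not to be disturbed.
- rack: Grey plastic rack holding five upright glass coasters, 120 x 150 mm, 109 mm high, in one piece. Origin: centre of its underside. Not to be disturbed.
- opener: Flat steel bottle opener, 146 mm long, 40 mm wide, 5 mm thick, lying on the table. Origin: on its underside, near its middle. Not to be disturbed.

How it is judged (in metres and radians):
At the end, for the whole second after the job is handed in: The lid stands open by at least 0.65 rad (half-way is 0.7), at rest on its stiff hinge (value of joint lid above 0.65 rad and velocity of joint lid between -0.05 and 0.05 rad/s); the robot touches nothing.
It fails at once if the vase is shifted by more than 30 mm or tipped (distance of vase from where it was at the start of the episode above 0.03 m or angle between vase's own z axis and vertical above 0.3 rad).
It fails at once if the tape, the rack or the bottle opener is shifted by more than 30 mm (distance of any of tape, rack, opener from where it was at the start of the episode above 0.03 m).
It also fails if it takes over 67 s, if anything falls off the work surface, if the arm or the gripper's body presses on something with over 40 N, if the wrist force passes 120 N, or if a joint passes its speed limit or range.

## Working session

There is one attempt and no reset: what is moved stays moved. The work goes in short steps, Python scripts to look and compute and a tool call to move; the robot and the scene stay as the last step left them, time stands still between calls to the robot, and variables do not carry over. Pictures are saved under pics/ and viewed, at most 10 in all, crops included, and the job is handed in when it is done.

Besides the shell and the picture viewer there is one more tool, called after "Call:" by a JSON object that holds its "name" and its "arguments", one argument or row to a line. drive_tool: Moves the arm, as the interface text tells. Its arguments: {"type":"object","properties":{"increments":{"type":"array","items":{"type":"number"}},"gripper":{"type":"number"},"grip_force":{"type":"number"}},"required":["increments"]}

```bash
mkdir -p pics; cat > h.py <<'E'
import numpy as np, cv2
from plant import status, viewer, arm
def cam(n):
    c=viewer.camera(n); np.savez(n+'.npz',**c); return c
def pts(c):
    f=240/np.tan(np.radians(c['fovy'])/2); z=c['range_z']
    v,u=np.mgrid[:480,:640]
    P=np.stack([(u-c['cx'])/f*z,(v-c['cy'])/f*z,z],-1)
    return (P-c['t'])@c['R']
E
python3 - <<'E'
from h import *
s=status.state();print(s)
for n in('top','side'):
    c=cam(n);cv2.imwrite(f'pics/{n}0.png',c['img'][...,::-1]);print(n,c['fovy'],c['cx'],c['cy'],c['R'],c['t'])
E
```

```text
{'time': 0.0, 'joints': array([ 5.78970931e+01,  1.18839782e+01,  8.84034036e+01, -1.25740053e-03,
        7.98420809e+01, -8.62331764e+00]), 'qd': array([-0.05626356, -0.0931112 ,  0.05047567,  0.06634519,  0.06078398,
        0.08799404]), 'tau': array([ 5.76303210e-04, -3.70888782e+01, -2.81410539e+01,  6.98453165e-02,
        3.62644612e-02, -1.51041418e-04]), 'ee_pos': array([0.22868059, 0.52669345, 0.20430506]), 'orientation': array([-1.79871815e+02, -1.81881271e-02,  1.56520614e+02]), 'force': array([ 0.27320082, -0.28557787,  0.50999931]), 'wrist_torque': array([-0.03576459,  0.00561765, -0.0333827 ]), 'gripper_force': 0.0, 'opening': 0.094012877927856}
top 45.303127449734234 313.48414275502597 242.80206650825477 [[ 2.92660776e-02 -9.99565419e-01  3.53124677e-03]
 [-9.90263265e-01 -2.94743609e-02 -1.36051197e-01]
 [ 1.36096153e-01  4.84820933e-04 -9.90695514e-01]] [-0.02947085  0.56987662  1.49630955]
side 50.41812401188942 319.88026117660655 238.8948611674658 [[ 7.37016534e-01 -6.75874615e-01 -3.63869948e-04]
 [-3.42284431e-01 -3.72784314e-01 -8.62480854e-01]
 [ 5.82793270e-01  6.35787197e-01 -5.06089561e-01]] [-0.41446286  0.30000929  0.94265079]
```

View pics/top0.png

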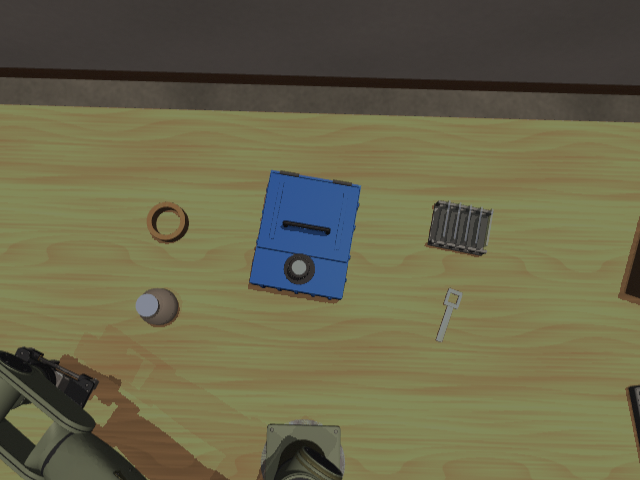

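View pics/side0.png

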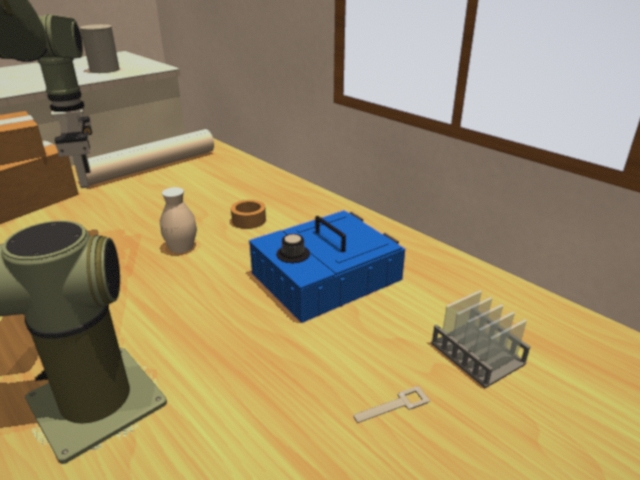

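The top view shows the dial at (299,268), the bar handle from (284,223) to (328,232), and the vase and tape to the left at (157,306) and (167,222). The side view agrees. Next I measure the dial and handle from the depth data.

```bash
python3 - <<'E'
from h import *
T={}
for n in('top','side'):
    c=np.load(n+'.npz');P=pts(c);im=c['img'].astype(int)
    m=(P[...,2]>.125)&(P[...,2]<.16)&(P[...,0]>.35)&(P[...,0]<.75)&(abs(P[...,1])<.2)&(c['range_z']>0)
    k,l,st,ce=cv2.connectedComponentsWithStats(m.astype(np.uint8))
    for i in range(1,k):
        if st[i,4]<15: continue
        q=P[l==i]; 
        r=cv2.minAreaRect(q[:,:2].astype(np.float32)); ci=cv2.minEnclosingCircle(q[q[:,2]>.135][:,:2].astype(np.float32))
        print(n,st[i],q.mean(0).round(4),np.median(q[:,2]).round(4),r,ci)
    m=(abs(P[...,2]-.1)<.004)&(im[...,2]>im[...,0]+50)&(abs(P[...,1])<.3)
    r=cv2.minAreaRect(P[m][:,:2].astype(np.float32));print('crate top',r,np.median(P[m][:,2]))
    if n=='top':
        for a in((157,306),(148,305),(167,205),(450,315)): print(a,P[a[1],a[0]])
E
```

```text
top [282 220  49  13 236] [0.5987 0.0071 0.1448] 0.1451 ((0.5996191501617432, 0.007226284593343735), (0.12197498977184296, 0.013432634994387627), 81.36565399169922) ((0.5986552238464355, 0.0073726605623960495), 0.06109099090099335)
top [288 257  22  21 351] [0.4946 0.0222 0.1418] 0.142 ((0.49516403675079346, 0.022607674822211266), (0.05114878714084625, 0.05077558755874634), 47.40032196044922) ((0.4952411949634552, 0.02231377176940441), 0.0261995792388916)
crate top ((0.5869622826576233, 0.008371308445930481), (0.23845741152763367, 0.2972208857536316), 81.55475616455078) 0.09972301213210286
(157, 306) [0.38824688 0.35878767 0.16849827]
(148, 305) [0.3899242  0.3795151  0.17216664]
(167, 205) [0.65945242 0.38183558 0.04899297]
(450, 315) [ 0.39054359 -0.38574586  0.00093669]
side [315 215  31  29 224] [ 0.5963 -0.      0.1428] 0.1456 ((0.5977338552474976, 0.006131242960691452), (0.12323734909296036, 0.01433713547885418), 81.31346130371094) ((0.5961521863937378, 0.006372883915901184), 0.06175066903233528)
side [281 233  23  18 344] [0.4904 0.0158 0.1389] 0.1416 ((0.49687880277633667, 0.02153169736266136), (0.05502205342054367, 0.05091371387243271), 19.336437225341797) ((0.4958329200744629, 0.02239347994327545), 0.029574133455753326)
crate top ((0.5852819681167603, 0.007009387016296387), (0.24000221490859985, 0.2959103286266327), 81.2677993774414) 0.10053470360297356
```

Call:
{"name": "drive_tool", "arguments": {
  "increments": [0,0,-0.05,0,0,0,-0.0405,-0.0324,0,0,0,0,-0.0405,-0.0324,0,0,0,0,-0.0405,-0.0324,0,0,0,0,-0.0405,-0.0324,0,0,0,0,-0.0405,-0.0324,0,0,0,0,-0.0405,-0.0324,0,0,0,0,-0.0405,-0.0324,0,0,0,0,-0.0405,-0.0324,0,0,0,0,-0.0405,-0.0324,0,0,0,0,-0.0405,-0.0324,0,0,0,0,-0.0405,-0.0324,0,0,0,0]
}}

```text
time: 1.6
ee_pos: [0.496, 0.0214, 0.255]
orientation: [180.0, -0.0, 156.5]
force: [0.8, 0.4, 0.2]
opening: 0.0945
gripper_force: 0.0
```

Call:
{"name": "drive_tool", "arguments": {
  "increments": [0,0,0,0,0,10.5,0,0,0,0,0,10.5,0,0,0,0,0,10.5,0,0,0,0,0,10.5,0,0,0,0,0,10.5,0,0,0,0,0,10.5,0,0,0,0,0,10.5,0,0,0,0,0,10.5,0,0,0,0,0,10.5,0,0,0,0,0,10.5,0,0,0,0,0,10.5,0,0,0,0,0,10.5]
}}

```text
time: 3.1
ee_pos: [0.4953, 0.0231, 0.2548]
orientation: [-180.0, 0.1, 30.2]
force: [0.1, 0.0, -0.1]
opening: 0.0939
gripper_force: 0.0
```

Call:
{"name": "drive_tool", "arguments": {
  "increments": [0,0,0,0,0,8,0,0,0,0,0,0,0,0,0,0,0,0]
}}

```text
time: 3.48
ee_pos: [0.4955, 0.023, 0.2552]
orientation: [-180.0, 0.0, 22.6]
force: [-0.3, -1.1, -0.2]
opening: 0.0941
gripper_force: 0.0
```

Call:
{"name": "drive_tool", "arguments": {
  "increments": [0,0,0.04,0,0,0,0,0,0.04,0,0,0,0,0,0.035,0,0,0,0,0,0.02,0,0,0,0,0,0.007,0,0,0,0,0,0,0,0,0]
}}

```text
time: 4.22
ee_pos: [0.4958, 0.023, 0.1135]
orientation: [-180.0, 0.0, 22.6]
force: [0.0, -0.3, 0.3]
opening: 0.0938
gripper_force: 0.0
```

Call:
{"name": "drive_tool", "arguments": {
  "increments": [0,0,0,0,0,0,0,0,0,0,0,0,0,0,0,0,0,0,0,0,0,0,0,0,0,0,0,0,0,0],
  "gripper": 0.04,
  "grip_force": 25
}}

```text
time: 4.85
ee_pos: [0.4959, 0.0227, 0.1136]
orientation: [180.0, -0.0, 22.5]
force: [0.7, -0.8, 0.6]
opening: 0.0516
gripper_force: 25.0
```

```bash
python3 -c "
from h import *
s=status.state();print(s['wrist_torque'],s['joints'],s['opening'],s['gripper_force'])"
```

```text
[-0.22082656  0.03937947  0.03550668] [-7.35520835e+00  7.96061339e+00  1.04506580e+02 -3.68397957e-02
  6.75004090e+01  6.01317389e+01] 0.05164392892279207 25.00003695487976
```

Call:
{"name": "drive_tool", "arguments": {
  "increments": [0,0,0,0,0,-7.5,0,0,0,0,0,-7.5,0,0,0,0,0,-7.5,0,0,0,0,0,0]
}}

```text
time: 5.35
ee_pos: [0.496, 0.0227, 0.1136]
orientation: [180.0, 0.0, 44.9]
force: [1.2, -0.8, -0.2]
opening: 0.0513
gripper_force: 25.0
```

```bash
python3 -c "
from h import *
s=status.state();print(s['wrist_torque'],s['tau'][5],s['orientation'],s['force'])"
```

```text
[-0.30730613  0.0896699  -0.05351166] -0.27120737358927727 [1.79955388e+02 6.59429881e-03 4.49309852e+01] [ 1.2331049  -0.81297775 -0.21155946]
```

Call:
{"name": "drive_tool", "arguments": {
  "increments": [0,0,0,0,0,-7.5,0,0,0,0,0,-7.5,0,0,0,0,0,-7.5,0,0,0,0,0,0]
}}

```text
time: 5.85
ee_pos: [0.4961, 0.0226, 0.1136]
orientation: [179.9, 0.0, 67.3]
force: [0.6, -1.2, 0.2]
opening: 0.0516
gripper_force: 25.0
```

```bash
python3 -c "
from h import *
s=status.state();print(s['wrist_torque'],s['tau'][5],s['orientation'],s['force'])"
```

```text
[-0.33932066 -0.00043528  0.00379697] -0.26127043180167675 [1.79947268e+02 2.23795992e-02 6.73299912e+01] [ 0.58032189 -1.22497102  0.1642409 ]
```

Call:
{"name": "drive_tool", "arguments": {
  "increments": [0,0,0,0,0,-7.5,0,0,0,0,0,-7.5,0,0,0,0,0,-7.5,0,0,0,0,0,0]
}}

```text
time: 6.35
ee_pos: [0.4961, 0.0231, 0.1134]
orientation: [179.9, -0.0, 89.8]
force: [1.6, -0.6, -2.1]
opening: 0.0513
gripper_force: 25.0
```

```bash
python3 -c "
from h import *
s=status.state();print(s['wrist_torque'],s['tau'][5],s['orientation'],s['force'])"
```

```text
[-0.12226966 -0.30275404 -0.09840387] -0.25088335387408733 [ 1.79949631e+02 -2.21658817e-02  8.97579957e+01] [ 1.61845851 -0.62808884 -2.0951678 ]
```

Call:
{"name": "drive_tool", "arguments": {
  "increments": [0,0,0,0,0,-7.5,0,0,0,0,0,-7.5,0,0,0,0,0,-7.5,0,0,0,0,0,0]
}}

```text
time: 6.85
ee_pos: [0.4959, 0.0233, 0.1132]
orientation: [180.0, -0.0, 112.3]
force: [1.6, 0.4, -2.3]
opening: 0.0517
gripper_force: 25.0
```

```bash
python3 -c "
from h import *
s=status.state();print(s['wrist_torque'],s['tau'][5],s['orientation'],s['force'])"
```

```text
[-0.02542078 -0.37985899 -0.04697861] -0.28813429176807404 [ 1.79965013e+02 -2.15752020e-02  1.12259267e+02] [ 1.64005948  0.42754004 -2.32769372]
```

Call:
{"name": "drive_tool", "arguments": {
  "increments": [0,0,0,0,0,-7.5,0,0,0,0,0,-7.5,0,0,0,0,0,-7.5,0,0,0,0,0,0]
}}

```text
time: 7.35
ee_pos: [0.4954, 0.0235, 0.1131]
orientation: [180.0, -0.1, 134.8]
force: [0.5, 0.6, -2.9]
opening: 0.0515
gripper_force: 25.0
```

```bash
python3 -c "
from h import *
s=status.state();print(s['wrist_torque'],s['tau'][5],s['orientation'],s['force'])"
```

```text
[ 0.18517568 -0.37488262 -0.04850351] -0.2855468261986971 [ 1.79997603e+02 -6.32628007e-02  1.34770245e+02] [ 0.52772119  0.61947684 -2.91265143]
```

Call:
{"name": "drive_tool", "arguments": {
  "increments": [0,0,0,0,0,-7.5,0,0,0,0,0,-7.5]
}}

```text
time: 7.6
ee_pos: [0.495, 0.0234, 0.113]
orientation: [-180.0, -0.1, 149.9]
force: [1.7, -0.0, -1.1]
opening: 0.0515
gripper_force: 25.0
```

```bash
python3 -c "
from h import *
s=status.state();print(s['wrist_torque'],s['tau'][5],s['orientation'],s['force'])"
```

```text
[-0.13595886 -0.48071791 -0.8398206 ] 0.05271939793601632 [-1.79998655e+02 -1.07630269e-01  1.49901642e+02] [ 1.65966726 -0.00262377 -1.13497254]
```

Call:
{"name": "drive_tool", "arguments": {
  "increments": [0,0,0,0,0,0,0,0,0,0,0,0,0,0,0,0,0,0],
  "gripper": 0.075
}}

```text
time: 7.98
ee_pos: [0.4958, 0.023, 0.1136]
orientation: [-180.0, 0.0, 149.9]
force: [0.1, 0.3, 0.6]
opening: 0.0745
gripper_force: 0.0
```

Call:
{"name": "drive_tool", "arguments": {
  "increments": [0,0,0,0,0,0,0,0,0,0,0,0,0,0,0,0,0,0,0,0,0,0,0,0],
  "gripper": 0.04,
  "grip_force": 35
}}

```text
time: 8.48
ee_pos: [0.4957, 0.023, 0.1135]
orientation: [-180.0, 0.0, 150.0]
force: [-0.3, 0.6, 0.2]
opening: 0.0516
gripper_force: 35.0
```

```bash
python3 -c "
from h import *
s=status.state();print(s['wrist_torque'],s['tau'][5],s['orientation'],s['force'],s['opening'])"
```

```text
[ 0.00701457  0.00267487 -0.00277508] 0.0010912180368904956 [-1.79998214e+02  9.97981907e-04  1.50011471e+02] [-0.33370463  0.58691896  0.15441881] 0.05156528306377467
```

Call:
{"name": "drive_tool", "arguments": {
  "increments": [0,0,0,0,0,7.5,0,0,0,0,0,7.5,0,0,0,0,0,7.5,0,0,0,0,0,7.5,0,0,0,0,0,7.5,0,0,0,0,0,7.5,0,0,0,0,0,7.5,0,0,0,0,0,7.5,0,0,0,0,0,7.5,0,0,0,0,0,0]
}}

```text
time: 9.72
ee_pos: [0.4961, 0.0232, 0.1135]
orientation: [180.0, -0.0, 82.6]
force: [2.0, -0.1, -0.7]
opening: 0.0512
gripper_force: 35.0
```

Call:
{"name": "drive_tool", "arguments": {
  "increments": [0,0,0,0,0,7.5,0,0,0,0,0,7.5,0,0,0,0,0,7.5,0,0,0,0,0,7.5,0,0,0,0,0,7.5,0,0,0,0,0,7.5,0,0,0,0,0,7.5,0,0,0,0,0,7.5,0,0,0,0,0,7.5,0,0,0,0,0,7.5,0,0,0,0,0,7.5,0,0,0,0,0,7.5]
}}

```text
time: 11.22
ee_pos: [0.4965, 0.0227, 0.1135]
orientation: [180.0, -0.1, -7.6]
force: [2.9, -1.0, -2.1]
opening: 0.0515
gripper_force: 35.0
```

Call:
{"name": "drive_tool", "arguments": {
  "increments": [0,0,0,0,0,0,0,0,0,0,0,0]
}}

```text
time: 11.48
ee_pos: [0.4965, 0.0227, 0.1135]
orientation: [180.0, -0.1, -7.3]
force: [4.6, -0.6, -3.5]
opening: 0.0517
gripper_force: 35.0
```

```bash
python3 -c "
from h import *
s=status.state();print(s['wrist_torque'],s['tau'][5],s['orientation'],s['force'],s['opening'])"
```

```text
[-0.09915311 -0.55067601  0.03567044] -0.01230669702636078 [ 1.79982889e+02 -9.62462257e-02 -7.32890561e+00] [ 4.64906793 -0.5674464  -3.52479553] 0.051671742176317065
```

Call:
{"name": "drive_tool", "arguments": {
  "increments": [0,0,0,0,0,0,0,0,0,0,0,0,0,0,0,0,0,0],
  "gripper": 0.085
}}

```text
time: 11.85
ee_pos: [0.4953, 0.0231, 0.1134]
orientation: [-180.0, 0.0, -7.4]
force: [-0.5, -0.5, 0.2]
opening: 0.078
gripper_force: 0.0
```

Call:
{"name": "drive_tool", "arguments": {
  "increments": [0,0,-0.04,0,0,0,0,0,-0.045,0,0,0,0,0,0,0,0,-9.9,0,0,0,0,0,-9.9,0,0,0,0,0,-9.9,0,0,0,0,0,-9.9,0,0,0,0,0,-9.9,0,0,0,0,0,-9.9,0,0,0,0,0,-9.9,0,0,0,0,0,-9.9,0,0,0,0,0,-9.9,0,0,0,0,0,0]
}}

```text
time: 13.35
ee_pos: [0.4955, 0.0231, 0.1984]
orientation: [-180.0, -0.0, 81.5]
force: [0.7, 0.3, -0.0]
opening: 0.0851
gripper_force: 0.0
```

Call:
{"name": "drive_tool", "arguments": {
  "increments": [-0.001,0.035,0,0,0,0,0,0.035,0,0,0,0,0,0.0348,0,0,0,0,0,0,0,0,0,0,0,0,0,0,0,0],
  "gripper": 0.05
}}

```text
time: 13.98
ee_pos: [0.5983, 0.007, 0.198]
orientation: [-179.9, -0.0, 81.6]
force: [-1.1, 0.0, -0.3]
opening: 0.0497
gripper_force: 0.0
```

```bash
python3 -c "
from h import *
s=status.state();print(s['orientation'],s['force'],s['opening'],s['ee_pos'])
c=cam('side');cv2.imwrite('pics/s1.png',cv2.resize(c['img'][130:330,200:440,::-1],(720,600)))"
```

```text
[-1.79896403e+02 -2.23731567e-03  8.15501977e+01] [-1.12262233  0.02019655 -0.34672685] 0.049720272748856986 [0.59826193 0.00697418 0.19797659]
```

View pics/s1.png

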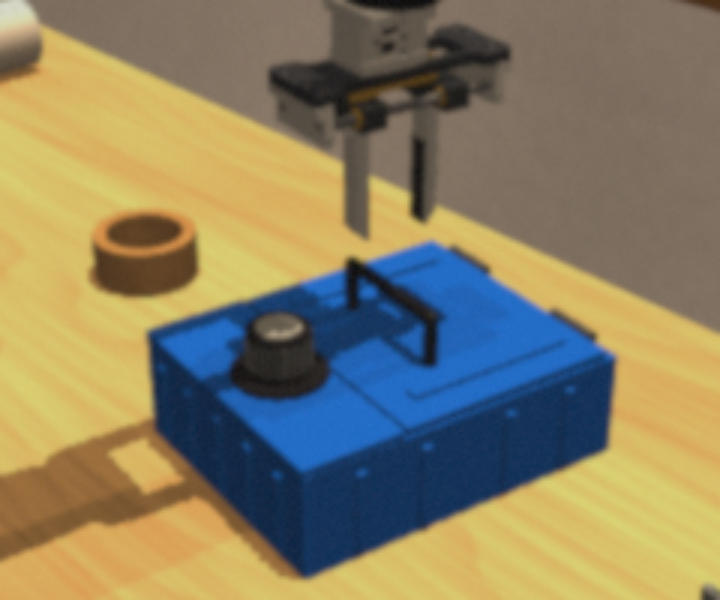

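The crop shows the fingers straddling the line of the bar (bar centre about (393,290)) and clear of it. I lower, grip and test the lock.

Call:
{"name": "drive_tool", "arguments": {
  "increments": [0,0,0.03,0,0,0,0,0,0.03,0,0,0,0,0,0.015,0,0,0,0,0,0,0,0,0]
}}

```text
time: 14.52
ee_pos: [0.5979, 0.007, 0.1226]
orientation: [-179.9, 0.0, 81.6]
force: [-0.0, -0.3, -0.3]
opening: 0.0501
gripper_force: 0.0
```

Call:
{"name": "drive_tool", "arguments": {
  "increments": [0,0,0,0,0,0,0,0,0,0,0,0,0,0,0,0,0,0,0,0,0,0,0,0,0,0,0,0,0,0],
  "gripper": 0.0,
  "grip_force": 15
}}

```text
time: 15.15
ee_pos: [0.5999, 0.0066, 0.1238]
orientation: [179.9, -0.0, 81.6]
force: [1.7, -0.3, 0.1]
opening: 0.0116
gripper_force: 15.0
```

Call:
{"name": "drive_tool", "arguments": {
  "increments": [0,0.001,-0.004,0,0,0,0,0.0015,-0.004,0,0,0,0,0,0,0,0,0]
}}

```text
time: 15.52
ee_pos: [0.6021, 0.0063, 0.1307]
orientation: [180.0, -0.0, 81.6]
force: [5.1, -0.2, -6.5]
opening: 0.0117
gripper_force: 15.0
```

Call:
{"name": "drive_tool", "arguments": {
  "increments": [0,0.0048,-0.0109,0,0,0,0,0.0058,-0.0105,0,0,0,0,0.0067,-0.0099,0,0,0,0,0.0074,-0.0092,0,0,0,0,0,0,0,0,0]
}}

```text
time: 16.15
ee_pos: [0.6263, 0.0028, 0.1735]
orientation: [-180.0, 0.0, 81.6]
force: [-2.7, 0.6, 1.0]
opening: 0.0112
gripper_force: 15.0
```

Call:
{"name": "drive_tool", "arguments": {
  "increments": [0,0.0083,-0.0086,0,0,0,0,0.009,-0.0079,0,0,0,0,0.0096,-0.007,0,0,0,0,0.0102,-0.0061,0,0,0,0,0.0107,-0.0053,0,0,0,0,0.0111,-0.0043,0,0,0,0,0,0,0,0,0,0,0,0,0,0,0]
}}

```text
time: 17.15
ee_pos: [0.6856, -0.006, 0.2156]
orientation: [179.8, 0.0, 81.6]
force: [-3.8, 0.8, 6.9]
opening: 0.0113
gripper_force: 15.0
```

```bash
python3 -c "
from h import *
s=status.state();print(s['orientation'],s['force'],s['opening'],s['ee_pos'])
c=cam('side');cv2.imwrite('pics/s2.png',cv2.resize(c['img'][130:330,200:440,::-1],(720,600)))"
```

```text
[1.79750955e+02 1.23500464e-02 8.16304848e+01] [-3.84572753  0.77977291  6.88102092] 0.011319253642673773 [ 0.68562712 -0.00597443  0.21564661]
```

View pics/s2.png

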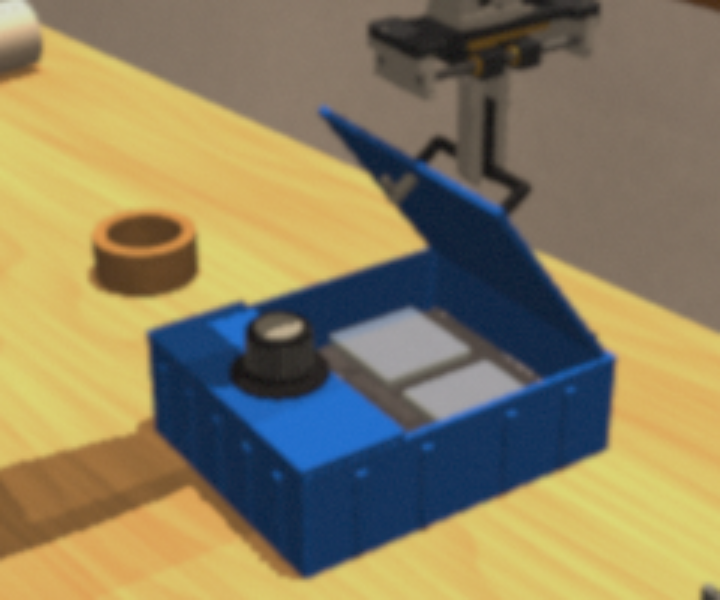

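The lid stands about 0.9 rad open, its edge from (325,110) to (505,210) in the crop, with the bar still in the fingers. I release it and rise clear.

Call:
{"name": "drive_tool", "arguments": {
  "increments": [0,0,0,0,0,0,0,0,0,0,0,0,0,0,0,0,0,0],
  "gripper": 0.03
}}

```text
time: 17.58
ee_pos: [0.6848, -0.0059, 0.2113]
orientation: [180.0, -0.0, 81.6]
force: [0.4, 0.4, -0.7]
opening: 0.03
gripper_force: 0.0
```

Call:
{"name": "drive_tool", "arguments": {
  "increments": [0,0,-0.015,0,0,0,0,0,-0.025,0,0,0,0,0,-0.03,0,0,0,0,0,-0.03,0,0,0,0,0,-0.02,0,0,0,0,0,0,0,0,0,0,0,0,0,0,0]
}}

```text
time: 18.45
ee_pos: [0.6842, -0.0058, 0.3305]
orientation: [-179.9, 0.0, 81.6]
force: [0.5, -0.4, 1.2]
opening: 0.0298
gripper_force: 0.0
```

```bash
python3 -c "
from h import *
s=status.state();print(s['force'],s['ee_pos'],s['time'])
c=cam('side');cv2.imwrite('pics/s3.png',cv2.resize(c['img'][100:300,200:440,::-1],(720,600)))
P=pts(c);im=c['img'].astype(int);m=(im[...,2]>im[...,0]+40)&(P[...,2]>.12)&(P[...,2]<.35)&(abs(P[...,1])<.2)&(P[...,0]>.5)&(P[...,0]<.8)
q=P[m]-P[m].mean(0);n=np.linalg.svd(q,full_matrices=False)[2][2];print(m.sum(),n,'angle',np.arccos(abs(n[2])))"
```

```text
[ 0.4687201  -0.44998708  1.20298528] [ 0.6841671 -0.0057589  0.3305201] 18.45
609 [-0.80528841  0.11137503 -0.58232823] angle 0.9492066446020622
```

View pics/s3.png

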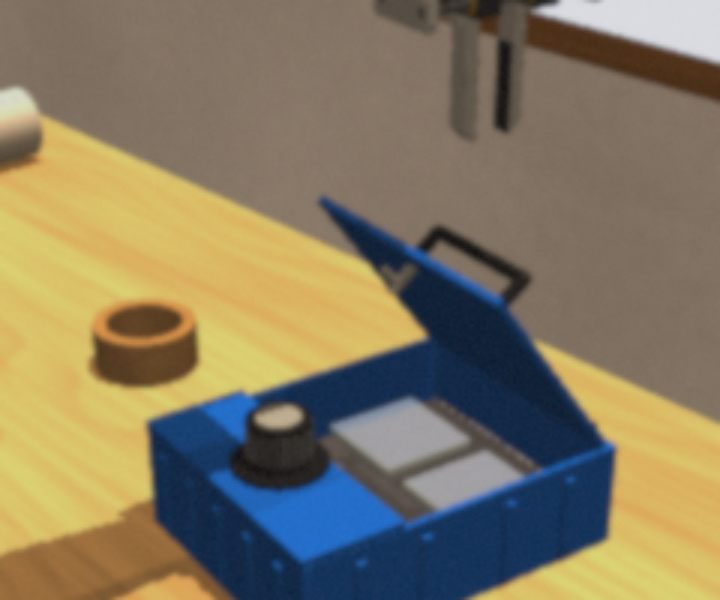

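The lid stands open by itself at 0.95 rad (free edge at (325,200)–(505,300) in the crop), and the gripper is well clear above it.

```bash
python3 -c "
from plant import arm
print(arm.close_job())"
```

```text
the job is handed in; nothing more can be done
None
```

The dial is at click 7 and the lid stands open by itself at about 0.95 rad with the gripper clear of it; the arm kept away from the vase, tape, rack and opener, and I handed the job in at about 18.5 s (the hand-in call returned no verdict).

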